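Slide the loose disc home in the covered dish and put the lid back

TASK

A steel disc has come out of its round recess inside the covered dish. Take the dish's lid by its upright grip, raise the grip's edge first while the opposite edge still rests on the dish, then carry the lid level and low, below about 7 cm, round the standing things and lay it on the round rubber pad. Slide the disc along the dish's floor, without lifting it, until it drops flat into the recess, then set the lid gently back, centred and fully down over the dish, again carrying it low; leave everything else where it stands.

Things in the scene. Friction and masses are not known exactly. Their poses are not given: they have to be found in the camera images.
- dish: Shallow round metal dish fixed to the bench, at the left or at the right (the pad is then at the other place), yaw within 0.7 rad: 140 mm outside, 134 mm inside, rim 22 mm and flat floor 11 mm above the bench. One round recess in the floor, centred 34 mm from the dish's centre along its own -x. Origin: centre of its underside; z up.
- pocket (a point): Centre of the bottom of the recess in the dish's floor: round, 35 mm in diameter, 5 mm deep (its bottom is 6 mm above the bench), sharp-edged. Axes as the dish's.
- lid: Round loose lid, 150 mm across, about 0.12 kg: clear 3 mm disc in a metal hoop, one dark upright grip near its edge, on the robot's side (yaw within 1.1 rad). Origin: centre of the hoop's lower edge; top face 9 mm above it. The hoop (145 mm inside) hangs 6 mm below the disc, over the dish's rim with 2.5 mm play all round. Origin height: 16 mm seated on the dish, 4 mm on the pad.
- lid_grip (a point): Middle of the lid's grip, 19 mm above the lid's origin, 58 mm from its centre along the lid's own -x. The grip is an upright block 9 mm thick (along lid x), 24 mm wide (along lid y), its top 18 mm above the lid's face: pinch it from above across the 9 mm.
- lid_far (a point): Point on the lid's edge across from the grip, 70 mm from its centre along the lid's own +x, at the height of the disc's underside (6 mm above the lid's origin): the point about which the lid tips on the dish's rim.
- disc: Plain dark steel disc, 30 mm across, 7 mm thick, about 0.04 kg, loose on the dish's floor beside the recess, under the lid. Origin: centre of its underside. Behind it, away from the recess, at least 25 mm of floor are free for closed fingertips to push it. Home in the recess its top stands 2 mm above the floor.
- pad: Round black rubber pad fixed on the bench, 160 mm in diameter, 4 mm thick, where the lid is laid meanwhile. Origin: centre of its underside.
- the_solenoid: Bystander, loose: standing metal solenoid can, 43 mm in diameter, 78 mm tall, between dish and pad, either at the front or at the back; the lid must go round it. Origin: centre of its underside.
- the_bolt_m8_b: Bystander, loose: bolt standing upright with its nut, 15 mm across, 42 mm tall, between dish and pad at the front or the back. Origin: centre of its underside.
- the_bush_brass: Bystander, loose: brass bush standing, 22 mm in diameter, 33 mm tall, midway between dish and pad. Origin: centre of its underside.
- the_pinion: Bystander, loose: toothed drive pinion standing, 47 mm in diameter, 42 mm tall, near the front edge on the right. Origin: centre of its underside.
- the_screw_tin: Bystander, loose: shallow round open tin, 65 mm in diameter, 28 mm tall, at the back left. Origin: centre of its underside.

How it is judged:
By the outcome, as a careful person would: the job done as asked, in the order asked, and still so for the second after the job is handed in, with the robot touching nothing.
It also fails if it takes over 67 s, if anything falls off the work surface, if the arm or the gripper's body presses on something with over 40 N, if the wrist force passes 120 N, or if a joint passes its speed limit or range.

ROBOT

A 7-joint arm with a two-finger parallel gripper is mounted at the origin on a cart in front of the work surface, level with it; the furniture and walls round the work are solid. World frame = base frame: x ahead of the robot, y to its left, z up, the work surface at z = 0. Lengths are in m, angles in degrees, forces in N, time in s.
With the tool pointing down it reaches from about 0.425 to 0.875 m from the base axis. Payload 8.4 kg.
Tool frame: the origin (TCP) lies at the very end of the fingers, on their centre line; the grasp point (between the pads) lies 19 mm behind it (grip_point_offset is the distance from the TCP to the grasp point, in m); z points along the fingers, y is the line along which they close (so a half turn about z gives the same grasp; the last joint's range is limited). The gripper opens to 85 mm and grips with 20 to 120 N. Pads are 22 mm wide; open, the fingers measure 114 mm over their backs; the gripper's body (76 mm by 85 mm) begins 54 mm behind the grasp point. The pads swing forward as they close: fully open they stand 13 mm farther back than shut.
Start: joints at [-76.329, 19.091, 2.286, 83.961, -0.768, 76.965, -3.352], TCP at [0.215, 0.613, 0.231] pointing down, gripper open.
Joint ranges: [-147.57, 147.57], [-21.85, 119.76], [-74.77, 79.35], [14.55, 137.4], [-85.83, 265.84], [4.83, 119.75], [-152.11, 152.11]. Speed limits (degrees/s): [127.2, 127.2, 159.86, 159.86, 180, 180, 180].

INTERFACE

Orientations are given as [roll, pitch, yaw] about the fixed x, y, z axes, in that order (R = Rz(yaw) Ry(pitch) Rx(roll)).
In Python, from plant import * gives the robot as it stands.
- The arm moves only by the tool move_arm, never from a script. Its argument "steps" is a list of rows, each an object of numbers: "tx", "ty", "tz": the shift along the tool's x, y, z in m; "rx", "ry", "rz": the turn, a rotation vector about the tool's x, y, z in rad; "fingers": the gripper's target within -1 to 1 (shut at 1, half-way at 0, fully open at -1). A call has 1 to 20 rows; each row shifts and turns the commanded pose from where the row before left it, along the tool's axes as they then stand; what a row does not reach is not made up. A row lasts 1/10 s, in which the tool goes at most 50 mm and 8.59 degrees, less where a joint would pass 70% of its speed; a pose out of reach is approached as far as the arm can. A call is refused whole if a number of a shift passes 0.05 or a number of a turn 0.15, either way. A call with a gripper value outside its range is refused whole. The fingers move at their own pace and stop on an object; the grip force is fixed at half the most. Time passes only in rows, so rows that do not move let the fingers close. It gives the time, the measured TCP pose, the force, the opening and the grip force at its end, in the units of the state.
- observe(): the state, without advancing time (a new reading comes with each control period).
- capture(name): name is "scene" or "top" or "wrist"; returns the picture (384x512x3 uint8, blue, green, red); there is no depth.
- calibration(name): a dict with "vertical_fov" (degrees; the focal length in pixels is half the picture's height over the tangent of half this angle, whatever the lens; pixels are square), "cx", "cy" (the principal point, pixels), "xyz" and "orientation" of the camera in the world. Camera axes: x right, y down, z forward; pixel columns grow to the right and rows downward; lengths in m; the calibration is good to about 2 mm. A picture is of the moment at which its call begins: read the wrist's pose just before it. calibration takes no time and is no camera call; for the wrist camera it gives the pose at the moment of the call.
- finish_job(): hands the job in; it is judged then, once.
The state is a dict: "time_s": time; "q": joint angles; "joint_velocities": joint speeds; "joint_efforts": joint torques, N m; "eef_pos": TCP position; "eef_rot": TCP orientation; "wrist_force": force on the tool from outside, world axes, zero at the start; "moment": the same for the moment, N m; "width": finger opening in m; "gripper_force": force on a finger pad.
Only numpy, scipy, OpenCV 4.12 (cv2) and the standard library are available. Lean on these libraries where they do the work, as an engineer would, in place of code of your own. Each camera call takes 0.05 s, during which the arm holds its last target. There are 200 camera calls.

## Working session

There is one attempt and no reset: what is moved stays moved. The work goes in short steps, Python scripts to look and compute and a tool call to move; the robot and the scene stay as the last step left them, time stands still between calls to the robot, and variables do not carry over. Pictures are saved under pics/ and viewed, at most 10 in all, crops included, and the job is handed in when it is done.

Besides the shell and the picture viewer there is one more tool, called after "Call:" as name([rows], argument=value, ...), one row to a line, values as JSON. move_arm: Moves the arm, as the interface text tells. Its arguments: {"type":"object","properties":{"steps":{"type":"array"}},"required":["steps"]}

```bash
mkdir -p pics; ls
python3 - <<'E'
from plant import *
import cv2
o=observe();print({k:o[k] for k in('time_s','eef_pos','eef_rot','width','wrist_force')})
for n in('top','scene'):
    cv2.imwrite(f'pics/{n}0.png',capture(n));print(n,calibration(n))
print(calibration('wrist'))
E
```

```text
pics
{'time_s': 0.0, 'eef_pos': array([0.21531246, 0.61281867, 0.23041542]), 'eef_rot': array([-1.79907829e+02,  6.38498626e-03,  1.60643485e+02]), 'width': 0.08513794291925138, 'wrist_force': array([-0.20920885,  0.44942923, -1.05344559])}
top {'vertical_fov': 45.76114790596486, 'cx': 250.71347130770795, 'cy': 196.24496511404357, 'xyz': array([0.39743611, 0.15867718, 1.05221   ]), 'orientation': array([-170.73246186,    0.92425925,  -90.04026842])}
scene {'vertical_fov': 48.319454992826245, 'cx': 252.2219502137842, 'cy': 184.13823736910373, 'xyz': array([-0.033386  ,  0.56999372,  0.61354316]), 'orientation': array([-126.96609418,    0.22319212, -125.866218  ])}
{'vertical_fov': 58.93365235776194, 'cx': 253.54655043160085, 'cy': 192.81222456686427, 'xyz': array([0.14612068, 0.63729613, 0.37319557]), 'orientation': array([ 1.63224131e+02, -1.90858693e-02,  7.06768600e+01])}
```

View pics/top0.png

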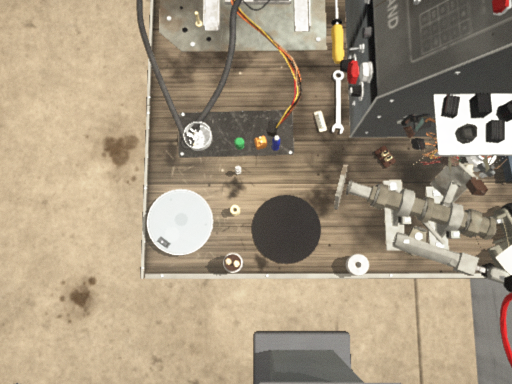

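View pics/scene0.png

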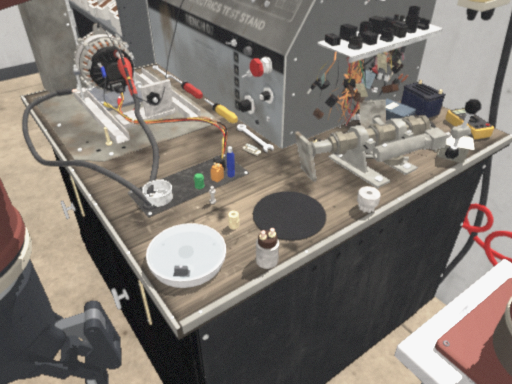

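Top view: the lid is at (180,222) with its grip at (164,242), and the pad at (286,228). The solenoid is at (232,263) in front, the bush at (235,210), the bolt at (238,170) behind, the tin at (197,136) and the pinion at (358,265). The dish is at the left.

```bash
cat > h.py <<'E'
from plant import *
import numpy as np, cv2
from scipy.spatial.transform import Rotation as R
def ray(c,uv):
    f=192/np.tan(np.radians(c['vertical_fov']/2))
    d=np.array([(uv[0]-c['cx'])/f,(uv[1]-c['cy'])/f,1.])
    return R.from_euler('xyz',c['orientation'],degrees=True).apply(d)
def pt(c,uv,z):
    d=ray(c,uv);o=np.array(c['xyz']);return (o+d*(z-o[2])/d[2])
def px(c,p):
    f=192/np.tan(np.radians(c['vertical_fov']/2))
    q=R.from_euler('xyz',c['orientation'],degrees=True).inv().apply(np.array(p)-c['xyz'])
    return np.array([q[0]/q[2]*f+c['cx'],q[1]/q[2]*f+c['cy']])
E
python3 - <<'E'
from h import *
c=calibration('top')
for n,u,z in [('lid',(180,222),.025),('grip',(164,242),.043),('pad',(286,228),.004),('sol',(232,263),.078),('bush',(235,210),.033),('bolt',(238,170),.042),('tin',(197,136),.028),('pinion',(358,265),.042)]: print(n,pt(c,u,z).round(4))
cv2.imwrite('pics/topcrop.png',cv2.resize(cv2.imread('pics/top0.png')[170:285,135:335],(800,460),interpolation=2))
w=calibration('wrist');print(px(w,[.3,.33,.025]))
E
```

```text
lid [0.5063 0.3359 0.025 ]
grip [0.4599 0.3673 0.043 ]
pad [0.4941 0.0942 0.004 ]
sol [0.4131 0.2141 0.078 ]
bush [0.5324 0.2105 0.033 ]
bolt [0.6228 0.2037 0.042 ]
tin [0.7076 0.3005 0.028 ]
pinion [ 0.4091 -0.0598  0.042 ]
[ 52.64057243 306.97214506]
```

View pics/topcrop.png

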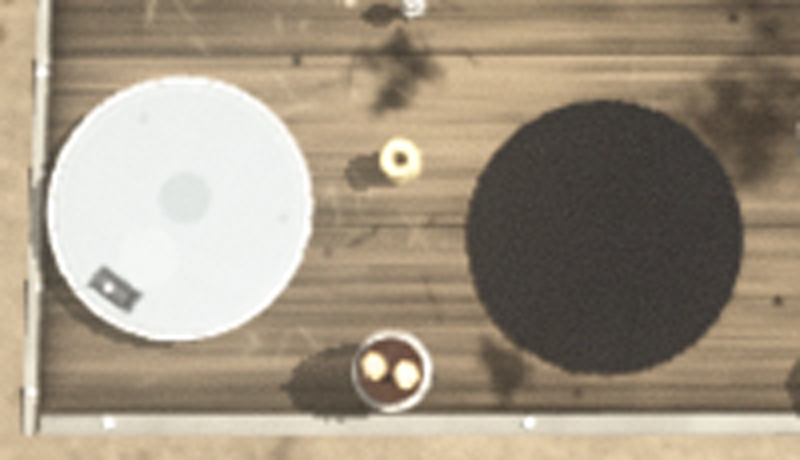

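Pad edge and bystanders are clear. The disc shows through the lid at about (181.5,219), and the recess is a faint bright circle at about (172,235). I'm moving above the lid for a closer wrist view.

Call:
move_arm([
  {"tx":-0.032,"ty":-0.015,"tz":0.003},
  {"tx":-0.032,"ty":-0.015,"tz":0.003},
  {"tx":-0.032,"ty":-0.015,"tz":0.003},
  {"tx":-0.032,"ty":-0.015,"tz":0.003},
  {"tx":-0.032,"ty":-0.015,"tz":0.003},
  {"tx":-0.032,"ty":-0.015,"tz":0.003},
  {"tx":-0.032,"ty":-0.015,"tz":0.003},
  {"tx":-0.032,"ty":-0.015,"tz":0.003},
  {"tx":-0.032,"ty":-0.015,"tz":0.003},
  {"tx":-0.032,"ty":-0.015,"tz":0.003,"rz":0.14},
  {"rz":0.14},
  {"rz":0.14},
  {"rz":0.14},
  {"rz":0.14},
  {"rz":0.14},
  {"rz":0.14},
  {"rz":0.14},
  {"rz":0.14},
  {"rz":0.14},
])

```text
invalid input
```

Call:
move_arm([
  {"rz":0.14},
  {"rz":0.14},
  {"rz":0.14,"fingers":0},
  {"fingers":0},
  {"fingers":0},
])

```text
invalid input
```

Run:
```python
from h import *
o=observe();print(o['time_s'],o['eef_pos'],o['eef_rot'],o['q'],o['width'])
c=calibration('wrist');im=capture('wrist');cv2.imwrite('pics/w1.png',im);np.save('w1c.npy',c,allow_pickle=True)
```

```text
0.1 [0.21530823 0.61286171 0.23051219] [-1.79915468e+02  5.88916228e-03  1.60644526e+02] [-76.32854636  19.1276319    2.28408747  84.00585085  -0.76734736
  76.96648155  -3.35174775] 0.08530649427182796
```

View pics/w1.png

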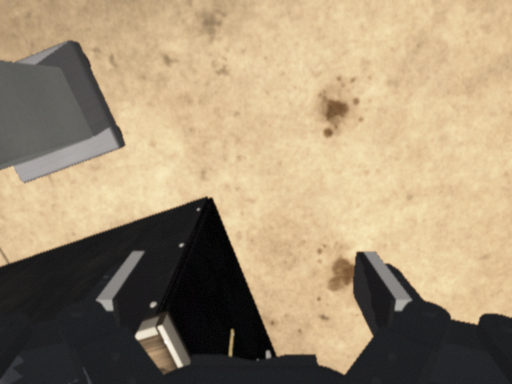

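The arm hasn't moved, because both calls were rejected as invalid. The rows may need every key, so I'll try one full row.

Call:
move_arm([
  {"tx":-0.032,"ty":-0.015,"tz":0.003,"rx":0,"ry":0,"rz":0,"fingers":0},
])

```text
time_s: 0.25
eef_pos: [0.2358, 0.5911, 0.2277]
eef_rot: [-180.0, -0.2, 161.1]
wrist_force: [0.1, -0.2, -0.9]
width: 0.0732
gripper_force: 0.0
```

All keys are required in every row.

Call:
move_arm([
  {"tx":-0.032,"ty":-0.015,"tz":0.003,"rx":0,"ry":0,"rz":0,"fingers":0},
  {"tx":-0.032,"ty":-0.015,"tz":0.003,"rx":0,"ry":0,"rz":0,"fingers":0},
  {"tx":-0.032,"ty":-0.015,"tz":0.003,"rx":0,"ry":0,"rz":0,"fingers":0},
  {"tx":-0.032,"ty":-0.015,"tz":0.003,"rx":0,"ry":0,"rz":0,"fingers":0},
  {"tx":-0.032,"ty":-0.015,"tz":0.003,"rx":0,"ry":0,"rz":0,"fingers":0},
  {"tx":-0.032,"ty":-0.015,"tz":0.003,"rx":0,"ry":0,"rz":0,"fingers":0},
  {"tx":-0.032,"ty":-0.015,"tz":0.003,"rx":0,"ry":0,"rz":0,"fingers":0},
  {"tx":-0.032,"ty":-0.015,"tz":0.003,"rx":0,"ry":0,"rz":0,"fingers":0},
  {"tx":-0.032,"ty":-0.015,"tz":0.003,"rx":0,"ry":0,"rz":0.14,"fingers":0},
  {"tx":0,"ty":0,"tz":0,"rx":0,"ry":0,"rz":0.14,"fingers":0},
  {"tx":0,"ty":0,"tz":0,"rx":0,"ry":0,"rz":0.14,"fingers":0},
  {"tx":0,"ty":0,"tz":0,"rx":0,"ry":0,"rz":0.14,"fingers":0},
  {"tx":0,"ty":0,"tz":0,"rx":0,"ry":0,"rz":0.14,"fingers":0},
  {"tx":0,"ty":0,"tz":0,"rx":0,"ry":0,"rz":0.14,"fingers":0},
  {"tx":0,"ty":0,"tz":0,"rx":0,"ry":0,"rz":0.14,"fingers":0},
  {"tx":0,"ty":0,"tz":0,"rx":0,"ry":0,"rz":0.14,"fingers":0},
  {"tx":0,"ty":0,"tz":0,"rx":0,"ry":0,"rz":0.14,"fingers":0},
  {"tx":0,"ty":0,"tz":0,"rx":0,"ry":0,"rz":0.14,"fingers":0},
  {"tx":0,"ty":0,"tz":0,"rx":0,"ry":0,"rz":0.14,"fingers":0},
  {"tx":0,"ty":0,"tz":0,"rx":0,"ry":0,"rz":0.14,"fingers":0},
])

```text
time_s: 2.25
eef_pos: [0.4675, 0.3655, 0.2011]
eef_rot: [-180.0, 0.0, 64.1]
wrist_force: [1.1, -0.4, -0.0]
width: 0.0426
gripper_force: 0.0
```

Call:
move_arm([
  {"tx":0,"ty":0,"tz":0,"rx":0,"ry":0,"rz":0.14,"fingers":0},
  {"tx":0,"ty":0,"tz":0,"rx":0,"ry":0,"rz":0,"fingers":0},
  {"tx":0,"ty":0,"tz":0,"rx":0,"ry":0,"rz":0,"fingers":0},
])

```text
time_s: 2.55
eef_pos: [0.4674, 0.3656, 0.2011]
eef_rot: [-180.0, 0.0, 56.6]
wrist_force: [0.6, -0.0, 0.9]
width: 0.0426
gripper_force: 0.0
```

Run:
```python
from h import *
o=observe();print(o['time_s'],o['eef_pos'],o['eef_rot'],o['q'],o['width'])
c=calibration('wrist');im=capture('wrist');cv2.imwrite('pics/w2.png',im);np.save('w2c.npy',c,allow_pickle=True)
```

```text
2.55 [0.46744827 0.36563974 0.20111881] [-1.79998530e+02  2.55279994e-02  5.66148039e+01] [-63.6662294   14.10728919  25.36614518  95.57726173  -6.30540477
  71.75706225 -70.37416867] 0.04260547568390398
```

View pics/w2.png

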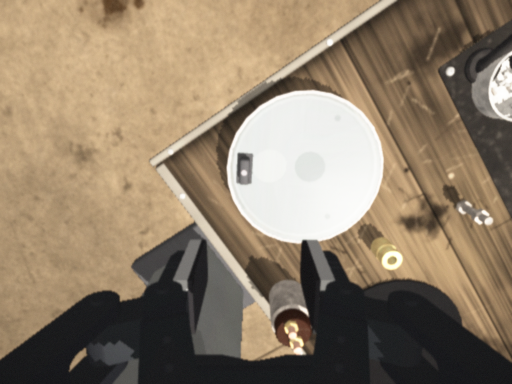

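Wrist view: the lid is centred at about (306,166) with its grip at (245,169). Through the lid, the recess shows at (269,166) and the disc at (310,166). The solenoid is at about (290,310) and the bush at (388,257).

```bash
cat >> h.py <<'E'
from scipy.optimize import least_squares
def circ(c,pts,z,r=None):
    P=np.array([pt(c,u,z)[:2] for u in pts])
    f=lambda v:np.hypot(*(P-v[:2]).T)-(v[2] if r is None else r)
    s=least_squares(f,[*P.mean(0),r or .05],loss='soft_l1',f_scale=.001);return s.x,np.sqrt((s.fun**2).mean())
E
python3 - <<'E'
from h import *
c=np.load('w2c.npy',allow_pickle=True).item();im=cv2.imread('pics/w2.png')
g=cv2.cvtColor(im,6)
hsv=cv2.cvtColor(im,40)
m=((hsv[...,1]<40)&(hsv[...,2]>170)).astype(np.uint8);m[:, :205]=0;m[250:]=0
n,l,st,ce=cv2.connectedComponentsWithStats(m);k=1+st[1:,4].argmax()
ct=max(cv2.findContours((l==k).astype(np.uint8),0,1)[0],key=len)
h=cv2.convexHull(ct)[:,0];print(st[k])
for z in(.016,.025):print('lid',z,circ(c,h,z))
# grip
gm=(g<110).astype(np.uint8);gm[:145]=0;gm[192:]=0;gm[:,:232]=0;gm[:,262:]=0
ys,xs=np.nonzero(gm);print('grip px',cv2.minAreaRect(np.c_[xs,ys].astype(np.float32)),len(xs))
# disc / recess: blurred profile along row
b=cv2.GaussianBlur(g,(0,0),1.2);print(b[166,225:390:3])
for nm,(u,v),r in(('disc',(310,166),26),('rec',(269,166),28)):
    pol=cv2.warpPolar(b.astype(np.float32),(r,72),(u,v),r,0);gr=np.abs(np.gradient(pol,axis=1))[:,8:24]
    a=np.arange(72)*2*np.pi/72;rr=gr.argmax(1)+8
    P=np.c_[u+rr*np.cos(a),v+rr*np.sin(a)];x,e=circ(c,P,.018 if nm=='disc' else .011);print(nm,x,e)
print('grip top',pt(c,(245,169),.034))
cv2.imwrite('pics/w2c.png',cv2.resize(im[80:250,220:395],(700,680),interpolation=2))
E
```

```text
[  227    90   156   153 18306]
lid 0.016 (array([0.5082146 , 0.33584239, 0.07710766]), np.float64(0.00020018880376120306))
lid 0.025 (array([0.50820135, 0.33834097, 0.07499048]), np.float64(0.00019468391084226))
grip px ((242.90863037109375, 167.55343627929688), (11.392072677612305, 27.305742263793945), 3.3664605617523193) 134
[106 232 231 232 135  98 135 141 129 189 242 243 244 245 245 245 245 245
 245 245 244 241 241 236 229 229 230 230 230 230 230 231 231 235 242 243
 243 243 244 244 244 244 245 245 245 246 246 246 246 246 249 246 243 176
 161]
disc [0.51465584 0.3379155  0.0146799 ] 0.0007337418909536448
rec [0.48072574 0.35918962 0.01668398] 0.001371892902580729
grip top [0.46300005 0.37318396 0.034     ]
```

View pics/w2c.png

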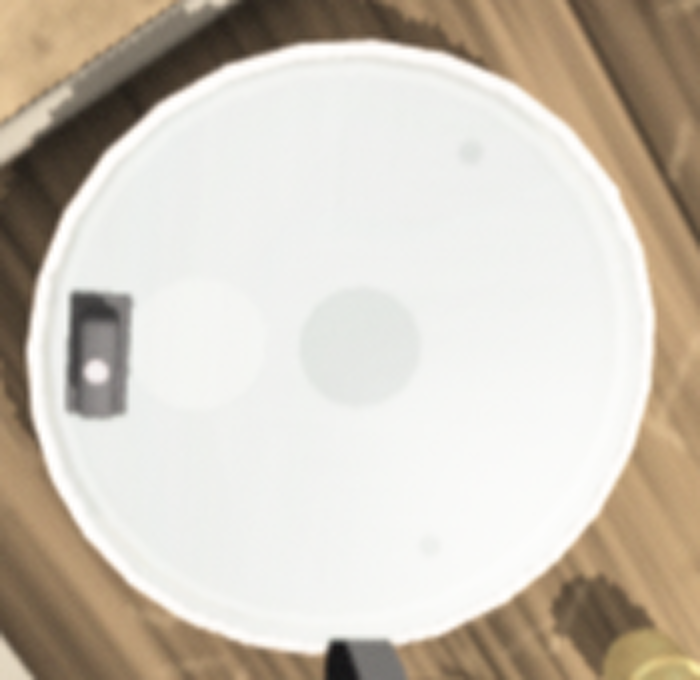

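Run:
```python
from h import *
c=np.load('w2c.npy',allow_pickle=True).item()
C=np.array([.5082,.3383])
for ph in(-34,-36,-38):
    t=np.radians(ph);X=np.array([np.cos(t),np.sin(t)]);Y=np.array([-X[1],X[0]])
    B=[px(c,[*(C+(-.058+a*.0045)*X+b*.012*Y),z]) for z in(.025,.043) for a in(-1,1) for b in(-1,1)]
    B=(np.array(B)-[220,80])*4
    print(ph,B.round(0).tolist(),C-.058*X)
```

```text
-34 [[78.0, 411.0], [78.0, 313.0], [115.0, 411.0], [116.0, 313.0], [75.0, 431.0], [75.0, 328.0], [114.0, 431.0], [115.0, 329.0]] [0.46011582 0.37073319]
-36 [[76.0, 402.0], [80.0, 304.0], [113.0, 404.0], [118.0, 306.0], [73.0, 422.0], [77.0, 319.0], [112.0, 423.0], [117.0, 320.0]] [0.46127701 0.37239154]
-38 [[75.0, 393.0], [82.0, 295.0], [112.0, 396.0], [120.0, 298.0], [72.0, 412.0], [79.0, 309.0], [111.0, 415.0], [119.0, 312.0]] [0.46249538 0.37400837]
```

Call:
move_arm([
  {"tx":0,"ty":0,"tz":0,"rx":0,"ry":0,"rz":0.063,"fingers":0},
  {"tx":0.0027,"ty":-0.0088,"tz":0.02,"rx":0,"ry":0,"rz":0,"fingers":0},
  {"tx":0,"ty":0,"tz":0.025,"rx":0,"ry":0,"rz":0,"fingers":0},
  {"tx":0,"ty":0,"tz":0.025,"rx":0,"ry":0,"rz":0,"fingers":0},
  {"tx":0,"ty":0,"tz":0.025,"rx":0,"ry":0,"rz":0,"fingers":0},
  {"tx":0,"ty":0,"tz":0.025,"rx":0,"ry":0,"rz":0,"fingers":0},
  {"tx":0,"ty":0,"tz":0.02,"rx":0,"ry":0,"rz":0,"fingers":0},
  {"tx":0,"ty":0,"tz":0.02,"rx":0,"ry":0,"rz":0,"fingers":0},
  {"tx":0,"ty":0,"tz":0.012,"rx":0,"ry":0,"rz":0,"fingers":0},
  {"tx":0,"ty":0,"tz":0,"rx":0,"ry":0,"rz":0,"fingers":0},
  {"tx":0,"ty":0,"tz":0,"rx":0,"ry":0,"rz":0,"fingers":0},
])

```text
time_s: 3.7
eef_pos: [0.4626, 0.3733, 0.0298]
eef_rot: [180.0, -0.0, 52.8]
wrist_force: [-0.2, 0.1, 0.3]
width: 0.0429
gripper_force: 0.0
```

Call:
move_arm([
  {"tx":0,"ty":0,"tz":0,"rx":0,"ry":0,"rz":0,"fingers":0.3},
  {"tx":0,"ty":0,"tz":0,"rx":0,"ry":0,"rz":0,"fingers":0.6},
  {"tx":0,"ty":0,"tz":0,"rx":0,"ry":0,"rz":0,"fingers":1},
  {"tx":0,"ty":0,"tz":0,"rx":0,"ry":0,"rz":0,"fingers":1},
  {"tx":0,"ty":0,"tz":0,"rx":0,"ry":0,"rz":0,"fingers":1},
  {"tx":0,"ty":0,"tz":0,"rx":0,"ry":0,"rz":0,"fingers":1},
])

```text
time_s: 4.3
eef_pos: [0.4627, 0.3736, 0.0303]
eef_rot: [180.0, -0.1, 52.8]
wrist_force: [0.1, -0.3, 6.5]
width: 0.0071
gripper_force: 60.7
```

Run:
```python
from h import *
o=observe();print(o)
```

```text
{'time_s': 4.3, 'q': array([-62.12982525,  24.42135196,  23.1976366 , 104.69593756,
       -11.76285176,  53.14789361, -70.94450284]), 'joint_velocities': array([ 0.04955848, -0.03752976,  0.08741085, -0.07040987, -0.04876909,
        0.01334195, -0.03149064]), 'joint_efforts': array([ 8.77550128e-02, -5.72622263e+01,  7.10225388e+00, -3.08969200e+01,
       -3.37683794e-02, -4.16220361e-01, -4.07922012e-02]), 'eef_pos': array([0.4627319 , 0.37362676, 0.0303338 ]), 'eef_rot': array([ 1.79997403e+02, -8.80118410e-02,  5.27647126e+01]), 'wrist_force': array([ 0.05514473, -0.2917004 ,  6.47464994]), 'moment': array([-0.13892049,  0.21327131, -0.02000243]), 'gripper_force': 60.7268500328064, 'width': 0.007140589137778826}
```

Call:
move_arm([
  {"tx":0,"ty":0.0001,"tz":-0.0018,"rx":0.014,"ry":0,"rz":0,"fingers":1},
  {"tx":0,"ty":0.0001,"tz":-0.0018,"rx":0.014,"ry":0,"rz":0,"fingers":1},
  {"tx":0,"ty":0.0001,"tz":-0.0018,"rx":0.014,"ry":0,"rz":0,"fingers":1},
  {"tx":0,"ty":0.0001,"tz":-0.0018,"rx":0.014,"ry":0,"rz":0,"fingers":1},
  {"tx":0,"ty":0.0001,"tz":-0.0018,"rx":0.014,"ry":0,"rz":0,"fingers":1},
  {"tx":0,"ty":0.0001,"tz":-0.0018,"rx":0.014,"ry":0,"rz":0,"fingers":1},
  {"tx":0,"ty":0.0001,"tz":-0.0018,"rx":0.014,"ry":0,"rz":0,"fingers":1},
  {"tx":0,"ty":0.0001,"tz":-0.0018,"rx":0.014,"ry":0,"rz":0,"fingers":1},
  {"tx":0,"ty":0.0001,"tz":-0.0018,"rx":0.014,"ry":0,"rz":0,"fingers":1},
  {"tx":0,"ty":0.0001,"tz":-0.0018,"rx":0.014,"ry":0,"rz":0,"fingers":1},
  {"tx":0,"ty":0,"tz":0,"rx":0,"ry":0,"rz":0,"fingers":1},
])

```text
time_s: 5.4
eef_pos: [0.4645, 0.3713, 0.0474]
eef_rot: [-172.0, -0.0, 52.7]
wrist_force: [0.8, -0.8, 0.5]
width: 0.0073
gripper_force: 59.9
```

Run:
```python
from h import *
o=observe();print(o['eef_pos'],o['eef_rot'],o['wrist_force'],o['moment'],o['width'])
cv2.imwrite('pics/s3.png',cv2.resize(capture('scene')[180:320,110:310],(800,560)))
```

```text
[0.46447399 0.37131739 0.04737933] [-1.71952376e+02 -1.12687985e-03  5.26927823e+01] [ 0.79648997 -0.84135868  0.45097823] [-0.21434618 -0.33865969  0.03969096] 0.007255385520186989
```

View pics/s3.png

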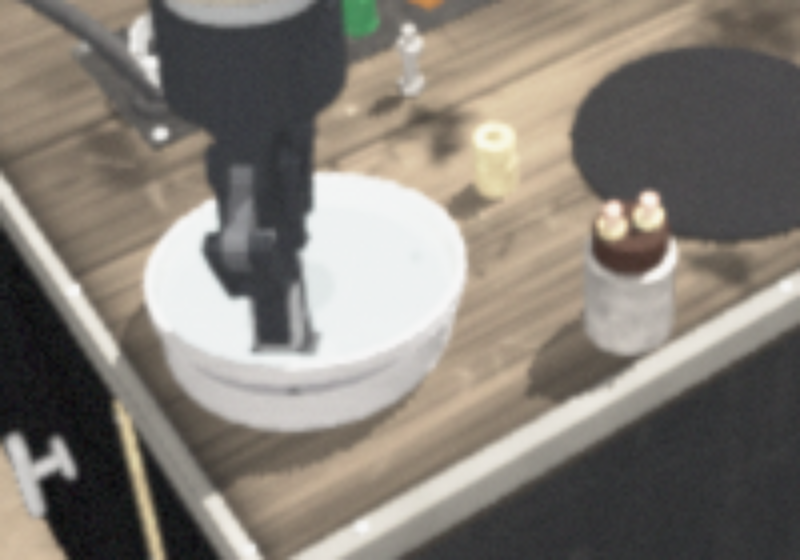

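The lid is tipped on its far edge as intended. Next I level it and carry it.

Call:
move_arm([
  {"tx":0,"ty":0,"tz":-0.0014,"rx":-0.014,"ry":0,"rz":0,"fingers":1},
  {"tx":0,"ty":0,"tz":-0.0014,"rx":-0.014,"ry":0,"rz":0,"fingers":1},
  {"tx":0,"ty":0,"tz":-0.0014,"rx":-0.014,"ry":0,"rz":0,"fingers":1},
  {"tx":0,"ty":0,"tz":-0.0014,"rx":-0.014,"ry":0,"rz":0,"fingers":1},
  {"tx":0,"ty":0,"tz":-0.0014,"rx":-0.014,"ry":0,"rz":0,"fingers":1},
  {"tx":0,"ty":0,"tz":-0.0014,"rx":-0.014,"ry":0,"rz":0,"fingers":1},
  {"tx":0,"ty":0,"tz":-0.0014,"rx":-0.014,"ry":0,"rz":0,"fingers":1},
  {"tx":0,"ty":0,"tz":-0.0014,"rx":-0.014,"ry":0,"rz":0,"fingers":1},
  {"tx":0,"ty":0,"tz":-0.0014,"rx":-0.014,"ry":0,"rz":0,"fingers":1},
  {"tx":0,"ty":0,"tz":-0.0014,"rx":-0.014,"ry":0,"rz":0,"fingers":1},
  {"tx":0,"ty":0,"tz":0,"rx":0,"ry":0,"rz":0,"fingers":1},
])

```text
time_s: 6.55
eef_pos: [0.4644, 0.3717, 0.0613]
eef_rot: [180.0, -0.0, 52.8]
wrist_force: [-0.2, -0.5, -0.9]
width: 0.0075
gripper_force: 59.7
```

Run:
```python
from h import *
o=observe();print(o['eef_pos'],o['eef_rot'],o['wrist_force'],o['moment'],o['width'])
cv2.imwrite('pics/s4.png',cv2.resize(capture('scene')[180:320,110:310],(800,560)))
```

```text
[0.46443107 0.37174374 0.06133622] [ 1.79971202e+02 -1.26027485e-02  5.28123856e+01] [-0.20758348 -0.47911632 -0.85124237] [0.06664528 0.01894232 0.04569359] 0.007473947912616815
```

View pics/s4.png

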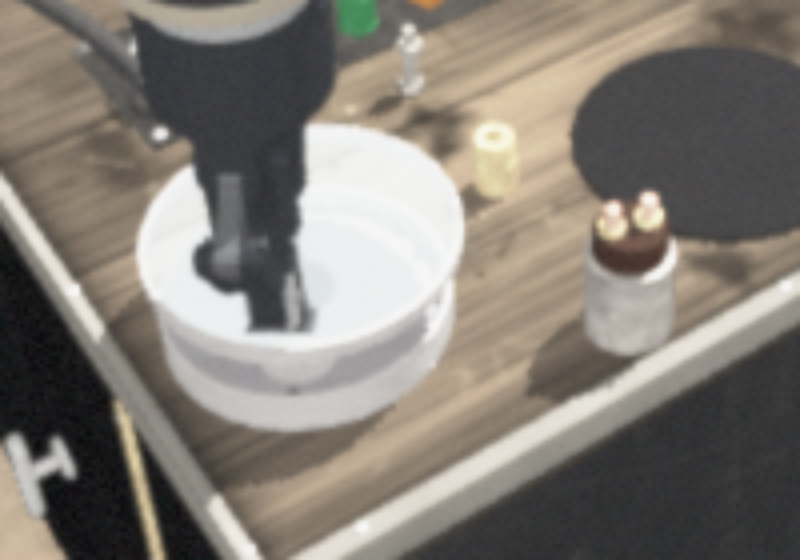

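The lid hangs level and clear of the dish. Carrying it over the bush and behind the solenoid.

Call:
move_arm([
  {"tx":-0.0046,"ty":0.0044,"tz":0,"rx":0,"ry":0,"rz":0,"fingers":1},
  {"tx":-0.0092,"ty":0.0087,"tz":0,"rx":0,"ry":0,"rz":0,"fingers":1},
  {"tx":-0.0092,"ty":0.0087,"tz":0,"rx":0,"ry":0,"rz":0,"fingers":1},
  {"tx":-0.0092,"ty":0.0087,"tz":0,"rx":0,"ry":0,"rz":0,"fingers":1},
  {"tx":-0.0092,"ty":0.0087,"tz":0,"rx":0,"ry":0,"rz":0,"fingers":1},
  {"tx":-0.0092,"ty":0.0087,"tz":0,"rx":0,"ry":0,"rz":0,"fingers":1},
  {"tx":-0.0092,"ty":0.0087,"tz":0,"rx":0,"ry":0,"rz":0,"fingers":1},
  {"tx":-0.0092,"ty":0.0087,"tz":0,"rx":0,"ry":0,"rz":0,"fingers":1},
  {"tx":-0.0092,"ty":0.0087,"tz":0,"rx":0,"ry":0,"rz":0,"fingers":1},
  {"tx":-0.0092,"ty":0.0087,"tz":0,"rx":0,"ry":0,"rz":0,"fingers":1},
  {"tx":-0.0046,"ty":0.0044,"tz":0,"rx":0,"ry":0,"rz":0,"fingers":1},
])

```text
time_s: 7.7
eef_pos: [0.4787, 0.2436, 0.0612]
eef_rot: [180.0, 0.0, 52.7]
wrist_force: [-0.2, -0.0, -1.6]
width: 0.0074
gripper_force: 59.7
```

Call:
move_arm([
  {"tx":-0.0084,"ty":0.0055,"tz":0,"rx":0,"ry":0,"rz":0,"fingers":1},
  {"tx":-0.0084,"ty":0.0055,"tz":0,"rx":0,"ry":0,"rz":0,"fingers":1},
  {"tx":-0.0084,"ty":0.0055,"tz":0,"rx":0,"ry":0,"rz":0,"fingers":1},
  {"tx":-0.0108,"ty":0.0036,"tz":0,"rx":0,"ry":0,"rz":0,"fingers":1},
  {"tx":-0.0108,"ty":0.0036,"tz":0,"rx":0,"ry":0,"rz":0,"fingers":1},
  {"tx":-0.0108,"ty":0.0036,"tz":0,"rx":0,"ry":0,"rz":0,"fingers":1},
  {"tx":-0.0108,"ty":0.0036,"tz":0,"rx":0,"ry":0,"rz":0,"fingers":1},
  {"tx":-0.0108,"ty":0.0036,"tz":0,"rx":0,"ry":0,"rz":0,"fingers":1},
  {"tx":-0.0108,"ty":0.0036,"tz":0,"rx":0,"ry":0,"rz":0,"fingers":1},
  {"tx":-0.0108,"ty":0.0036,"tz":0,"rx":0,"ry":0,"rz":0,"fingers":1},
  {"tx":-0.0108,"ty":0.0036,"tz":0,"rx":0,"ry":0,"rz":0,"fingers":1},
  {"tx":0,"ty":0,"tz":0,"rx":0,"ry":0,"rz":0,"fingers":1},
])

```text
time_s: 8.9
eef_pos: [0.4464, 0.1273, 0.0611]
eef_rot: [-180.0, 0.0, 52.7]
wrist_force: [-0.5, 0.1, -1.1]
width: 0.0072
gripper_force: 59.7
```

Call:
move_arm([
  {"tx":0,"ty":0,"tz":0.008,"rx":0,"ry":0,"rz":0,"fingers":1},
  {"tx":0,"ty":0,"tz":0.008,"rx":0,"ry":0,"rz":0,"fingers":1},
  {"tx":0,"ty":0,"tz":0.008,"rx":0,"ry":0,"rz":0,"fingers":1},
  {"tx":0,"ty":0,"tz":0.008,"rx":0,"ry":0,"rz":0,"fingers":1},
  {"tx":0,"ty":0,"tz":0.004,"rx":0,"ry":0,"rz":0,"fingers":1},
  {"tx":0,"ty":0,"tz":0.002,"rx":0,"ry":0,"rz":0,"fingers":1},
  {"tx":0,"ty":0,"tz":0.002,"rx":0,"ry":0,"rz":0,"fingers":1},
  {"tx":0,"ty":0,"tz":0.001,"rx":0,"ry":0,"rz":0,"fingers":1},
  {"tx":0,"ty":0,"tz":0.001,"rx":0,"ry":0,"rz":0,"fingers":1},
  {"tx":0,"ty":0,"tz":0,"rx":0,"ry":0,"rz":0,"fingers":1},
])

```text
time_s: 9.9
eef_pos: [0.447, 0.129, 0.0192]
eef_rot: [180.0, -0.0, 52.8]
wrist_force: [-0.1, -0.0, -1.8]
width: 0.0074
gripper_force: 59.7
```

Call:
move_arm([
  {"tx":0,"ty":0,"tz":0.0008,"rx":0,"ry":0,"rz":0,"fingers":1},
  {"tx":0,"ty":0,"tz":0.0006,"rx":0,"ry":0,"rz":0,"fingers":1},
  {"tx":0,"ty":0,"tz":0,"rx":0,"ry":0,"rz":0,"fingers":1},
])

```text
time_s: 10.2
eef_pos: [0.4471, 0.1291, 0.0182]
eef_rot: [-180.0, -0.0, 52.8]
wrist_force: [-2.6, -0.2, 7.4]
width: 0.0073
gripper_force: 60.8
```

Contact with the pad. I'll release and rise.

Call:
move_arm([
  {"tx":0,"ty":0,"tz":0,"rx":0,"ry":0,"rz":0,"fingers":0.5},
  {"tx":0,"ty":0,"tz":0,"rx":0,"ry":0,"rz":0,"fingers":0.3},
  {"tx":0,"ty":0,"tz":0,"rx":0,"ry":0,"rz":0,"fingers":0.1},
  {"tx":0,"ty":0,"tz":-0.005,"rx":0,"ry":0,"rz":0,"fingers":0.1},
  {"tx":0,"ty":0,"tz":-0.02,"rx":0,"ry":0,"rz":0,"fingers":0.1},
  {"tx":0,"ty":0,"tz":-0.03,"rx":0,"ry":0,"rz":0,"fingers":0.3},
  {"tx":0,"ty":0,"tz":-0.03,"rx":0,"ry":0,"rz":0,"fingers":1},
  {"tx":0,"ty":0,"tz":-0.03,"rx":0,"ry":0,"rz":0,"fingers":1},
  {"tx":0,"ty":0,"tz":-0.03,"rx":0,"ry":0,"rz":0,"fingers":1},
  {"tx":0,"ty":0,"tz":-0.03,"rx":0,"ry":0,"rz":0,"fingers":1},
  {"tx":0.0,"ty":0,"tz":0,"rx":0,"ry":0,"rz":0,"fingers":1},
])

```text
time_s: 11.3
eef_pos: [0.449, 0.1296, 0.1969]
eef_rot: [179.9, -0.4, 52.7]
wrist_force: [0.6, 0.2, -0.3]
width: 0.0001
gripper_force: 0.0
```

Call:
move_arm([
  {"tx":0.0248,"ty":-0.0161,"tz":0,"rx":0,"ry":0,"rz":0,"fingers":1},
  {"tx":0.0248,"ty":-0.0161,"tz":0,"rx":0,"ry":0,"rz":0,"fingers":1},
  {"tx":0.0248,"ty":-0.0161,"tz":0,"rx":0,"ry":0,"rz":0,"fingers":1},
  {"tx":0.0248,"ty":-0.0161,"tz":0,"rx":0,"ry":0,"rz":0,"fingers":1},
  {"tx":0.0248,"ty":-0.0161,"tz":0,"rx":0,"ry":0,"rz":0,"fingers":1},
  {"tx":0.0248,"ty":-0.0161,"tz":0,"rx":0,"ry":0,"rz":0,"fingers":1},
  {"tx":0.0248,"ty":-0.0161,"tz":0,"rx":0,"ry":0,"rz":0,"fingers":1},
  {"tx":0.0248,"ty":-0.0161,"tz":0,"rx":0,"ry":0,"rz":0,"fingers":1},
  {"tx":0,"ty":0,"tz":0,"rx":0,"ry":0,"rz":0,"fingers":1},
  {"tx":0,"ty":0,"tz":0,"rx":0,"ry":0,"rz":0,"fingers":1},
])

```text
time_s: 12.3
eef_pos: [0.4642, 0.3648, 0.192]
eef_rot: [180.0, 0.1, 52.8]
wrist_force: [-0.2, -0.6, 0.3]
width: -0.0
gripper_force: 0.0
```

Run:
```python
from h import *
o=observe();print(o['time_s'],o['eef_pos'],o['eef_rot'])
c=calibration('wrist');im=capture('wrist');cv2.imwrite('pics/w5.png',im);np.save('w5c.npy',c,allow_pickle=True)
u0=px(c,[.5082,.3383,.018]).astype(int);print('dish c px',u0,px(c,[.4807,.3592,.011]),px(c,[.5147,.3379,.018]))
x,y=u0;cr=im[max(y-110,0):y+110,x-110:x+110];print('crop origin',x-110,max(y-110,0),cr.shape)
t=cv2.imread('pics/top0.png');T=capture('top');cv2.imwrite('pics/top5.png',T)
a=cv2.resize(cr,(0,0),fx=2.2,fy=2.2,interpolation=2)[:480];b=cv2.resize(T[165:285,200:335],(0,0),fx=2.2,fy=2.2,interpolation=2)
H=max(a.shape[0],b.shape[0]);p=lambda q:np.pad(q,((0,H-q.shape[0]),(0,0),(0,0)));cv2.imwrite('pics/m5.png',np.hstack([p(a),p(b)]))
```

```text
12.3 [0.46422006 0.36480154 0.19197047] [1.79971711e+02 8.86269948e-02 5.28065910e+01]
dish c px [307 165] [270.42489552 163.97753296] [313.04655901 161.79781538]
crop origin 197 55 (220, 220, 3)
```

View pics/m5.png

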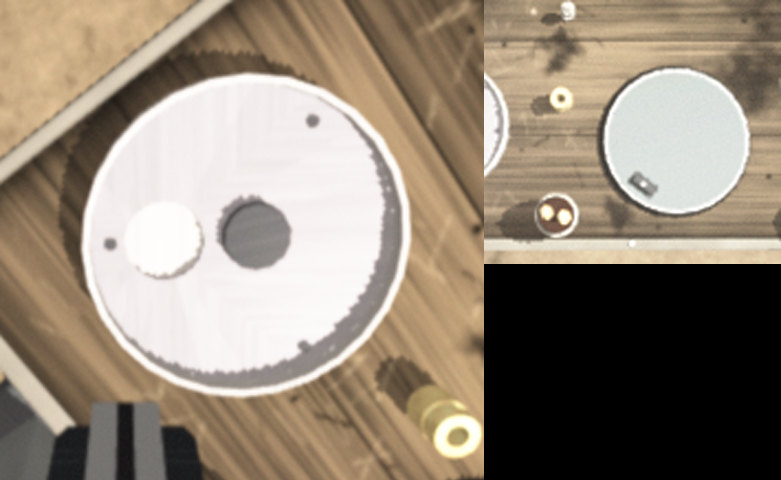

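The left part shows the open dish with the dark disc at full-image (313,162) and the bright recess at (271.5,164). The right part shows the lid lying well on the pad, with the bystanders where they were.

Run:
```python
from h import *
c=np.load('w5c.npy',allow_pickle=True).item();im=cv2.imread('pics/w5.png');g=cv2.GaussianBlur(cv2.cvtColor(im,6),(0,0),.8).astype(np.float32)
hsv=cv2.cvtColor(im,40)
a=np.arange(120)*np.pi/60
def edge(u,v,r0,r1,sign):
    pol=cv2.warpPolar(g,(r1*4,120),(u,v),r1,0);gr=sign*np.gradient(pol,axis=1)[:,r0*4:]
    rr=(gr.argmax(1)+r0*4)/4;return np.c_[u+rr*np.cos(a),v+rr*np.sin(a)]
print('disc',circ(c,edge(313,162,9,21,1),.018),circ(c,edge(313,162,9,21,1),.018,.015))
print('rec',circ(c,edge(271.5,164,11,23,-1),.011),circ(c,edge(271.5,164,11,23,-1),.011,.0175))
print('dish',circ(c,edge(308.5,162,66,80,-1),.022),circ(c,edge(308.5,162,66,80,-1),.022,.07))
# pad & lid from top
t=calibration('top')
T=cv2.imread('pics/top5.png');print('lid on pad crude',pt(t,(200+(677-484)/2.2,165+140/2.2),.01))
```

```text
disc (array([0.51445055, 0.33921654, 0.01540603]), np.float64(0.0009169432438321555)) (array([0.51445592, 0.33908859, 0.015     ]), np.float64(0.0010114493334266502))
rec (array([0.48103497, 0.36012803, 0.01622543]), np.float64(0.0010803363515874843)) (array([0.48060707, 0.36078383, 0.0175    ]), np.float64(0.0015522297996662555))
dish (array([0.50865106, 0.33828047, 0.06981395]), np.float64(0.00145633776399725)) (array([0.50865484, 0.33827843, 0.07      ]), np.float64(0.001497281287120138))
lid on pad crude [0.49203582 0.09058845 0.01      ]
```

Call:
move_arm([
  {"tx":0.0026,"ty":0.0181,"tz":0,"rx":0,"ry":0,"rz":-0.138,"fingers":0.58},
  {"tx":0,"ty":0,"tz":0,"rx":0,"ry":0,"rz":-0.138,"fingers":0.58},
  {"tx":0,"ty":0,"tz":0,"rx":0,"ry":0,"rz":-0.138,"fingers":0.58},
  {"tx":0,"ty":0,"tz":0,"rx":0,"ry":0,"rz":-0.138,"fingers":0.58},
  {"tx":0,"ty":0,"tz":0,"rx":0,"ry":0,"rz":-0.138,"fingers":0.58},
  {"tx":0,"ty":0,"tz":0,"rx":0,"ry":0,"rz":-0.138,"fingers":0.58},
  {"tx":0,"ty":0,"tz":0,"rx":0,"ry":0,"rz":-0.138,"fingers":0.58},
  {"tx":0,"ty":0,"tz":0,"rx":0,"ry":0,"rz":-0.138,"fingers":0.58},
  {"tx":0,"ty":0,"tz":0,"rx":0,"ry":0,"rz":-0.138,"fingers":0.58},
  {"tx":0,"ty":0,"tz":0,"rx":0,"ry":0,"rz":-0.138,"fingers":0.58},
  {"tx":0,"ty":0,"tz":0,"rx":0,"ry":0,"rz":-0.138,"fingers":0.58},
  {"tx":0,"ty":0,"tz":0,"rx":0,"ry":0,"rz":-0.138,"fingers":0.58},
  {"tx":0,"ty":0,"tz":0,"rx":0,"ry":0,"rz":0,"fingers":0.58},
  {"tx":0,"ty":0,"tz":0,"rx":0,"ry":0,"rz":0,"fingers":0.58},
])

```text
time_s: 13.8
eef_pos: [0.4807, 0.3551, 0.1929]
eef_rot: [180.0, 0.0, 147.3]
wrist_force: [-0.3, 0.6, 0.1]
width: 0.0181
gripper_force: 0.0
```

Call:
move_arm([
  {"tx":-0.018,"ty":0.00125,"tz":0,"rx":0,"ry":0,"rz":-0.008,"fingers":0.58},
  {"tx":-0.018,"ty":0.00125,"tz":0.015,"rx":0,"ry":0,"rz":0,"fingers":0.58},
  {"tx":-0.018,"ty":0.00125,"tz":0.025,"rx":0,"ry":0,"rz":0,"fingers":0.58},
  {"tx":-0.018,"ty":0.00125,"tz":0.025,"rx":0,"ry":0,"rz":0,"fingers":0.58},
  {"tx":0,"ty":0,"tz":0.025,"rx":0,"ry":0,"rz":0,"fingers":0.58},
  {"tx":0,"ty":0,"tz":0.025,"rx":0,"ry":0,"rz":0,"fingers":0.58},
  {"tx":0,"ty":0,"tz":0.025,"rx":0,"ry":0,"rz":0,"fingers":0.58},
  {"tx":0,"ty":0,"tz":0.025,"rx":0,"ry":0,"rz":0,"fingers":0.58},
  {"tx":0,"ty":0,"tz":0,"rx":0,"ry":0,"rz":0,"fingers":0.58},
  {"tx":0,"ty":0,"tz":0,"rx":0,"ry":0,"rz":0,"fingers":0.58},
])

```text
time_s: 14.8
eef_pos: [0.5443, 0.3218, 0.0281]
eef_rot: [-180.0, 0.0, 148.0]
wrist_force: [-0.2, -0.3, 1.1]
width: 0.0182
gripper_force: 0.0
```

Call:
move_arm([
  {"tx":0,"ty":-0.0012,"tz":0.005,"rx":0,"ry":0,"rz":0,"fingers":0.58},
  {"tx":0,"ty":0,"tz":0.005,"rx":0,"ry":0,"rz":0,"fingers":0.58},
  {"tx":0,"ty":0,"tz":0.003,"rx":0,"ry":0,"rz":0,"fingers":0.58},
  {"tx":0,"ty":0,"tz":0.001,"rx":0,"ry":0,"rz":0,"fingers":0.58},
  {"tx":0,"ty":0,"tz":0,"rx":0,"ry":0,"rz":0,"fingers":0.58},
])

```text
time_s: 15.3
eef_pos: [0.5435, 0.321, 0.0137]
eef_rot: [-180.0, -0.0, 148.1]
wrist_force: [-0.1, 0.2, 0.5]
width: 0.018
gripper_force: 0.0
```

Call:
move_arm([
  {"tx":0,"ty":0,"tz":0.001,"rx":0,"ry":0,"rz":0,"fingers":0.58},
  {"tx":0,"ty":0,"tz":0.001,"rx":0,"ry":0,"rz":0,"fingers":0.58},
  {"tx":0,"ty":0,"tz":0,"rx":0,"ry":0,"rz":0,"fingers":0.58},
])

```text
time_s: 15.6
eef_pos: [0.5435, 0.321, 0.0116]
eef_rot: [-180.0, -0.0, 148.1]
wrist_force: [0.9, -0.1, -0.6]
width: 0.0178
gripper_force: 0.0
```

Call:
move_arm([
  {"tx":0.004,"ty":0,"tz":0,"rx":0,"ry":0,"rz":0,"fingers":0.58},
  {"tx":0.004,"ty":0,"tz":0,"rx":0,"ry":0,"rz":0,"fingers":0.58},
  {"tx":0.004,"ty":0,"tz":0,"rx":0,"ry":0,"rz":0,"fingers":0.58},
  {"tx":0.003,"ty":0,"tz":0,"rx":0,"ry":0,"rz":0,"fingers":0.58},
  {"tx":0.003,"ty":0,"tz":0,"rx":0,"ry":0,"rz":0,"fingers":0.58},
  {"tx":0.003,"ty":0,"tz":0,"rx":0,"ry":0,"rz":0,"fingers":0.58},
  {"tx":0.003,"ty":0,"tz":0,"rx":0,"ry":0,"rz":0,"fingers":0.58},
  {"tx":0.003,"ty":0,"tz":0,"rx":0,"ry":0,"rz":0,"fingers":0.58},
  {"tx":0.003,"ty":0,"tz":0,"rx":0,"ry":0,"rz":0,"fingers":0.58},
  {"tx":0.003,"ty":0,"tz":0,"rx":0,"ry":0,"rz":0,"fingers":0.58},
  {"tx":0.003,"ty":0,"tz":0,"rx":0,"ry":0,"rz":0,"fingers":0.58},
  {"tx":0.003,"ty":0,"tz":0,"rx":0,"ry":0,"rz":0,"fingers":0.58},
  {"tx":0.003,"ty":0,"tz":0,"rx":0,"ry":0,"rz":0,"fingers":0.58},
  {"tx":0.002,"ty":0,"tz":0,"rx":0,"ry":0,"rz":0,"fingers":0.58},
  {"tx":0,"ty":0,"tz":0,"rx":0,"ry":0,"rz":0,"fingers":0.58},
])

```text
time_s: 17.1
eef_pos: [0.5058, 0.3446, 0.0117]
eef_rot: [-180.0, -0.0, 148.1]
wrist_force: [0.3, -0.7, 0.8]
width: 0.0175
gripper_force: 0.0
```

Call:
move_arm([
  {"tx":0.002,"ty":0,"tz":0,"rx":0,"ry":0,"rz":0,"fingers":0.58},
  {"tx":0.002,"ty":0,"tz":0,"rx":0,"ry":0,"rz":0,"fingers":0.58},
  {"tx":0.001,"ty":0,"tz":0,"rx":0,"ry":0,"rz":0,"fingers":0.58},
  {"tx":0.001,"ty":0,"tz":0,"rx":0,"ry":0,"rz":0,"fingers":0.58},
  {"tx":0,"ty":0,"tz":0,"rx":0,"ry":0,"rz":0,"fingers":0.58},
])

```text
time_s: 17.6
eef_pos: [0.501, 0.3476, 0.0117]
eef_rot: [-180.0, -0.0, 148.1]
wrist_force: [0.0, -0.3, -0.4]
width: 0.0177
gripper_force: 0.0
```

Run:
```python
from h import *
o=observe();print(o['time_s'],o['eef_pos'],o['eef_rot'],o['wrist_force'])
c=calibration('wrist');im=capture('wrist');cv2.imwrite('pics/w6.png',im);np.save('w6c.npy',c,allow_pickle=True)
print('rec',px(c,[.4817,.3597,.011]),'disc rad px',px(c,[.4817+.015,.3597,.011]))
g=cv2.cvtColor(im,6);u,v=px(c,[.4817,.3597,.013]).astype(int)
print(g[max(v-60,0):v+60:6, u-60:u+61:6])
```

```text
17.6 [0.50096562 0.3475896  0.01174099] [-1.79997895e+02 -4.26072461e-03  1.48106660e+02] [ 0.03576133 -0.33518061 -0.40341669]
rec [253.31793341 208.6518097 ] disc rad px [270.61352133 234.90804615]
[[239 239 238 238 134 134 134 132 134 121  80 130 133 137 135 137 136 137
  139 152 164]
 [240 238 236 235 143 131 135 131 134  61  61 109 131 137 136 136 135 136
  135 135 133]
 [242 242 235 233 132 130 134 132 133 112  67 129 132 135 139 133 132 133
  133 127 125]
 [239 238 239 234 129 129 133 130 131 130 134 129 133 232 194 133 135 135
  131 132 134]
 [239 238 236 234 130 129 133 160 168 168 166 165 145 138 137 139 135 132
  134 132 132]
 [242 240 239 238 137 154 160 161  92  57  52  52 117 159 133 134 129 130
  132 131 131]
 [243 242 241 240 156 223 158  52  60  61  62  60  61  59 162 124 128 129
  126 127 130]
 [241 242 241 240 247 222  58  64  59  63  64  61  60  63  55 163 131 130
  131 131 131]
 [242 241 241 190 252 173  61  60  61  63  64  60  59  62  60 114 129 129
  129 129 130]
 [239 239 238 163 199  64  60  61  59  62  62  63  60  63  60  63 129 126
  127 125 125]
 [239 239 
[... 180 characters left out ...]
5 244 160  91  62  58  62  64  60  61  62  60  63  66 136 135
  135 136 133]
 [244 243 243 242 206 165  62  61  60  62  62  60  64  62  62 136 137 136
  138 136 135]
 [244 243 242 242 137 119 151  61  58  63  61  60  62  59 116 134 134 135
  136 133 135]
 [240 240 238 238 177 109  80 100  82  65  61  59  78 128  45 108 116 131
  130 130 132]
 [243 242 237 239 146 108  41 118 130 129 125 132 129 173  24 109 108 126
  127 129 133]
 [241 239  33  28 107 108  24 113 131 130 127 131 222 231  23 107 106  25
   25 120 127]
 [239 170  27  28 109 107  23 112 130 130 158 232 232 231  19 107 109  30
   27  41 205]
 [239  40  32  44 106 107  18 113 128 155 229 231 232 229  21 103 107  75
   33  33 228]]
```

Call:
move_arm([
  {"tx":-0.005,"ty":0,"tz":0,"rx":0,"ry":0,"rz":0,"fingers":0.58},
  {"tx":0,"ty":0,"tz":-0.02,"rx":0,"ry":0,"rz":0,"fingers":0.58},
  {"tx":0,"ty":0,"tz":-0.04,"rx":0,"ry":0,"rz":0,"fingers":0.58},
  {"tx":0,"ty":0,"tz":-0.04,"rx":0,"ry":0,"rz":0,"fingers":0.58},
  {"tx":0,"ty":0,"tz":-0.03,"rx":0,"ry":0,"rz":0,"fingers":0.58},
  {"tx":0,"ty":0,"tz":0,"rx":0,"ry":0,"rz":0,"fingers":0.58},
  {"tx":0,"ty":0,"tz":0,"rx":0,"ry":0,"rz":0,"fingers":0.58},
])

```text
time_s: 18.35
eef_pos: [0.5059, 0.3448, 0.1423]
eef_rot: [179.9, 0.0, 148.1]
wrist_force: [-1.0, 0.7, 0.2]
width: 0.0181
gripper_force: 0.0
```

Run:
```python
from h import *
o=observe();print(o['time_s'],o['eef_pos'],o['eef_rot'])
c=calibration('wrist');im=capture('wrist');cv2.imwrite('pics/w7.png',im);np.save('w7c.npy',c,allow_pickle=True)
g=cv2.GaussianBlur(cv2.cvtColor(im,6),(0,0),.8).astype(np.float32)
u,v=px(c,[.4817,.3597,.013]);print(u,v)
m=(g<90).astype(np.uint8);n,l,st,ce=cv2.connectedComponentsWithStats(m);k=l[int(v),int(u)];print(st[k],ce[k])
h=max(cv2.findContours((l==k).astype(np.uint8),0,1)[0],key=len)[:,0]
for z in(.013,.018):print(z,circ(c,h,z))
u,v=int(u),int(v);cr=im[max(v-90,0):v+90,max(u-90,0):u+90]
T=capture('top');cv2.imwrite('pics/top7.png',T);print(max(u-90,0),max(v-90,0))
a=cv2.resize(cr,(0,0),fx=2.6,fy=2.6,interpolation=2);b=cv2.resize(T[165:285,200:335],(0,0),fx=2.2,fy=2.2)
H=max(a.shape[0],b.shape[0]);p=lambda q:np.pad(q,((0,H-q.shape[0]),(0,0),(0,0)));cv2.imwrite('pics/m7.png',np.hstack([p(a),p(b)]))
```

```text
18.35 [0.50593068 0.3447516  0.14230787] [1.79920688e+02 2.46984913e-02 1.48074201e+02]
252.65972960994566 148.72862901002657
[     0      0    512    384 141301] [269.92813214 163.46650767]
0.013 (array([0.48894339, 0.30239649, 0.12524009]), np.float64(0.03136033135493242))
0.018 (array([0.48810226, 0.30388171, 0.12293619]), np.float64(0.03078386049528153))
162 58
```

View pics/m7.png

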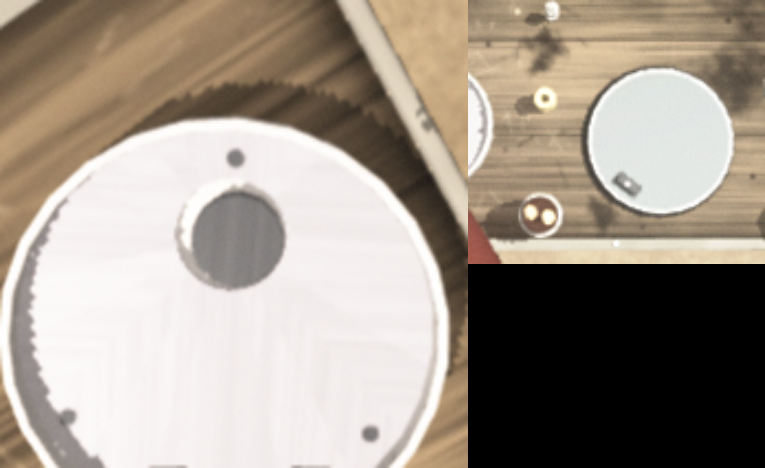

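The disc is inside the recess outline, at crop (238,241), and sits toward its lower-right wall. The lid is still on the pad and the bystanders haven't moved. I'll check it's seated with a light fingertip press.

Run:
```python
from h import *
c=np.load('w7c.npy',allow_pickle=True).item()
im=cv2.imread('pics/w7.png');g=cv2.GaussianBlur(cv2.cvtColor(im,6),(0,0),.6).astype(np.float32)
a=np.arange(120)*np.pi/60;u,v=253.5,150.7
pol=cv2.warpPolar(g,(100,120),(u,v),25,0);rr=(np.gradient(pol,axis=1)[:,52:].argmax(1)+52)/4
P=np.c_[u+rr*np.cos(a),v+rr*np.sin(a)]
for z in(.013,.018):print(z,circ(c,P,z),circ(c,P,z,.015))
# level cross-check: pre-push
print('rec',pt(c,(162+232/2.6,58+235/2.6),.011))
o=observe();d=pt(c,(u,v),.013)-o['eef_pos'];y=np.radians(o['eef_rot'][2])
print(d,'tool',d[0]*np.cos(y)+d[1]*np.sin(y),d[0]*np.sin(y)-d[1]*np.cos(y),-d[2])
```

```text
0.013 (array([0.48276287, 0.35867875, 0.01519332]), np.float64(0.0010669446282535946)) (array([0.48280222, 0.35879984, 0.015     ]), np.float64(0.001109754906331817))
0.018 (array([0.48204147, 0.3591286 , 0.01491525]), np.float64(0.0010469929790878118)) (array([0.48202204, 0.3590741 , 0.015     ]), np.float64(0.0010410498599369253))
rec [0.4811314 0.3586922 0.011    ]
[-0.02149927  0.0152662  -0.12745242] tool 0.026319911921373076 0.001593057173521038 0.12745241634159948
```

Call:
move_arm([
  {"tx":0.0132,"ty":0.0008,"tz":0.02,"rx":0,"ry":0,"rz":0,"fingers":1},
  {"tx":0.0132,"ty":0.0008,"tz":0.03,"rx":0,"ry":0,"rz":0,"fingers":1},
  {"tx":0,"ty":0,"tz":0.03,"rx":0,"ry":0,"rz":0,"fingers":1},
  {"tx":0,"ty":0,"tz":0.03,"rx":0,"ry":0,"rz":0,"fingers":1},
  {"tx":0,"ty":0,"tz":0.01,"rx":0,"ry":0,"rz":0,"fingers":1},
  {"tx":0,"ty":0,"tz":0.002,"rx":0,"ry":0,"rz":0,"fingers":1},
  {"tx":0,"ty":0,"tz":0.002,"rx":0,"ry":0,"rz":0,"fingers":1},
  {"tx":0,"ty":0,"tz":0,"rx":0,"ry":0,"rz":0,"fingers":1},
  {"tx":0,"ty":0,"tz":0,"rx":0,"ry":0,"rz":0,"fingers":1},
])

```text
time_s: 19.35
eef_pos: [0.4845, 0.3606, 0.019]
eef_rot: [179.9, 0.0, 148.1]
wrist_force: [-1.2, 0.4, -0.2]
width: -0.0001
gripper_force: 0.0
```

Call:
move_arm([
  {"tx":0,"ty":0,"tz":0.001,"rx":0,"ry":0,"rz":0,"fingers":1},
  {"tx":0,"ty":0,"tz":0.001,"rx":0,"ry":0,"rz":0,"fingers":1},
  {"tx":0,"ty":0,"tz":0.001,"rx":0,"ry":0,"rz":0,"fingers":1},
  {"tx":0,"ty":0,"tz":0,"rx":0,"ry":0,"rz":0,"fingers":1},
])

```text
time_s: 19.75
eef_pos: [0.4837, 0.3601, 0.0147]
eef_rot: [-180.0, -0.0, 148.1]
wrist_force: [-0.5, -0.4, -0.8]
width: 0.0
gripper_force: 0.0
```

No contact down to 14.7 mm, so the disc top is below that: it is home, since it would stand at 15.5 mm or more if propped. Back to the lid.

Call:
move_arm([
  {"tx":0,"ty":0,"tz":-0.02,"rx":0,"ry":0,"rz":0,"fingers":1},
  {"tx":0,"ty":0,"tz":-0.04,"rx":0,"ry":0,"rz":0,"fingers":1},
  {"tx":0,"ty":0,"tz":-0.04,"rx":0,"ry":0,"rz":0,"fingers":1},
  {"tx":0,"ty":0,"tz":-0.035,"rx":0,"ry":0,"rz":0,"fingers":1},
  {"tx":-0.0101,"ty":-0.0239,"tz":0,"rx":0,"ry":0,"rz":0,"fingers":0.1},
  {"tx":-0.0101,"ty":-0.0239,"tz":0,"rx":0,"ry":0,"rz":0,"fingers":0.1},
  {"tx":-0.0101,"ty":-0.0239,"tz":0,"rx":0,"ry":0,"rz":0,"fingers":0.1},
  {"tx":-0.0101,"ty":-0.0239,"tz":0,"rx":0,"ry":0,"rz":0,"fingers":0.1},
  {"tx":-0.0101,"ty":-0.0239,"tz":0,"rx":0,"ry":0,"rz":0,"fingers":0.1},
  {"tx":-0.0101,"ty":-0.0239,"tz":0,"rx":0,"ry":0,"rz":0,"fingers":0.1},
  {"tx":-0.0101,"ty":-0.0239,"tz":0,"rx":0,"ry":0,"rz":0,"fingers":0.1},
  {"tx":-0.0101,"ty":-0.0239,"tz":0,"rx":0,"ry":0,"rz":0,"fingers":0.1},
  {"tx":-0.0101,"ty":-0.0239,"tz":0,"rx":0,"ry":0,"rz":0,"fingers":0.1},
  {"tx":0,"ty":0,"tz":0,"rx":0,"ry":0,"rz":0.1386,"fingers":0.1},
  {"tx":0,"ty":0,"tz":0,"rx":0,"ry":0,"rz":0.1386,"fingers":0.1},
  {"tx":0,"ty":0,"tz":0,"rx":0,"ry":0,"rz":0.1386,"fingers":0.1},
  {"tx":0,"ty":0,"tz":0,"rx":0,"ry":0,"rz":0.1386,"fingers":0.1},
  {"tx":0,"ty":0,"tz":0,"rx":0,"ry":0,"rz":0.1386,"fingers":0.1},
  {"tx":0,"ty":0,"tz":0,"rx":0,"ry":0,"rz":0.1386,"fingers":0.1},
  {"tx":0,"ty":0,"tz":0,"rx":0,"ry":0,"rz":0.1386,"fingers":0.1},
])

```text
time_s: 21.75
eef_pos: [0.4472, 0.1294, 0.1498]
eef_rot: [180.0, -0.0, 92.2]
wrist_force: [-0.6, -0.1, -0.5]
width: 0.0379
gripper_force: 0.0
```

Call:
move_arm([
  {"tx":0,"ty":0,"tz":0,"rx":0,"ry":0,"rz":0.1386,"fingers":0.1},
  {"tx":0,"ty":0,"tz":0,"rx":0,"ry":0,"rz":0.1386,"fingers":0.1},
  {"tx":0,"ty":0,"tz":0,"rx":0,"ry":0,"rz":0.1386,"fingers":0.1},
  {"tx":0,"ty":0,"tz":0,"rx":0,"ry":0,"rz":0.1386,"fingers":0.1},
  {"tx":0,"ty":0,"tz":0,"rx":0,"ry":0,"rz":0.1386,"fingers":0.1},
  {"tx":0,"ty":0,"tz":0,"rx":0,"ry":0,"rz":0,"fingers":0.1},
  {"tx":0,"ty":0,"tz":0,"rx":0,"ry":0,"rz":0,"fingers":0.1},
])

```text
time_s: 22.45
eef_pos: [0.4472, 0.1294, 0.1498]
eef_rot: [-180.0, -0.0, 53.0]
wrist_force: [0.9, -0.9, -0.5]
width: 0.0384
gripper_force: 0.0
```

Run:
```python
from h import *
o=observe();print(o['time_s'],o['eef_pos'],o['eef_rot'],o['width'])
y=np.radians(o['eef_rot'][2]);d=np.array([.4471,.1291])-o['eef_pos'][:2]
print('tool',d[0]*np.cos(y)+d[1]*np.sin(y),d[0]*np.sin(y)-d[1]*np.cos(y))
```

```text
22.45 [0.44724731 0.12944974 0.14979146] [-1.79998651e+02 -1.17667790e-03  5.30376070e+01] 0.03843838019877441
tool -0.0003680264672394414 9.258714155634833e-05
```

Run:
```python
from h import *
c=calibration('wrist');im=capture('wrist');cv2.imwrite('pics/w8.png',im)
g=cv2.GaussianBlur(cv2.cvtColor(im,6),(0,0),.8).astype(np.float32)
u,v=px(c,[.4926,.0938,.013]);R0=np.hypot(*(px(c,[.4926,.1688,.013])-[u,v]));print(u,v,R0)
r1=int(R0*1.2);r0=int(R0*.85);a=np.arange(240)*np.pi/120
pol=cv2.warpPolar(g,(r1*4,240),(u,v),r1,0);gr=-np.gradient(pol,axis=1)[:,r0*4:];rr=(gr.argmax(1)+r0*4)/4
P=np.c_[u+rr*np.cos(a),v+rr*np.sin(a)];ok=(gr.max(1)>8)&(P[:,1]<235)&(P[:,1]>1)&(P[:,0]>1)&(P[:,0]<510);P=P[ok];print(ok.sum())
for z in(.013,.010):print(z,circ(c,P,z),circ(c,P,z,.075))
```

```text
321.2437298199062 182.73821750135858 89.17014701472014
172
0.013 (array([0.49271451, 0.09317476, 0.07515241]), np.float64(0.00039092552432290646)) (array([0.49279531, 0.09328623, 0.075     ]), np.float64(0.00041159624203500046))
0.01 (array([0.49273047, 0.09215758, 0.07595903]), np.float64(0.0003951217344165533)) (array([0.49325159, 0.09295394, 0.075     ]), np.float64(0.0008994257998297845))
```

Call:
move_arm([
  {"tx":-0.0003,"ty":0,"tz":0.03,"rx":0,"ry":0,"rz":0.004,"fingers":0.1},
  {"tx":0,"ty":0,"tz":0.03,"rx":0,"ry":0,"rz":0,"fingers":0.1},
  {"tx":0,"ty":0,"tz":0.03,"rx":0,"ry":0,"rz":0,"fingers":0.1},
  {"tx":0,"ty":0,"tz":0.02,"rx":0,"ry":0,"rz":0,"fingers":0.1},
  {"tx":0,"ty":0,"tz":0.015,"rx":0,"ry":0,"rz":0,"fingers":0.1},
  {"tx":0,"ty":0,"tz":0.005,"rx":0,"ry":0,"rz":0,"fingers":0.1},
  {"tx":0,"ty":0,"tz":0,"rx":0,"ry":0,"rz":0,"fingers":0.1},
  {"tx":0,"ty":0,"tz":0,"rx":0,"ry":0,"rz":0,"fingers":0.1},
])

```text
time_s: 23.3
eef_pos: [0.4476, 0.1294, 0.0205]
eef_rot: [180.0, -0.0, 52.6]
wrist_force: [0.0, -0.5, 1.1]
width: 0.0386
gripper_force: 0.0
```

Call:
move_arm([
  {"tx":0,"ty":0,"tz":0.002,"rx":0,"ry":0,"rz":0,"fingers":0.1},
  {"tx":0,"ty":0,"tz":0,"rx":0,"ry":0,"rz":0,"fingers":0.4},
  {"tx":0,"ty":0,"tz":0,"rx":0,"ry":0,"rz":0,"fingers":0.7},
  {"tx":0,"ty":0,"tz":0,"rx":0,"ry":0,"rz":0,"fingers":1},
  {"tx":0,"ty":0,"tz":0,"rx":0,"ry":0,"rz":0,"fingers":1},
  {"tx":0,"ty":0,"tz":0,"rx":0,"ry":0,"rz":0,"fingers":1},
])

```text
time_s: 23.9
eef_pos: [0.4473, 0.1294, 0.0183]
eef_rot: [180.0, -0.0, 52.6]
wrist_force: [-2.1, -1.0, 6.4]
width: 0.007
gripper_force: 59.9
```

Call:
move_arm([
  {"tx":0,"ty":0,"tz":-0.003,"rx":0,"ry":0,"rz":0,"fingers":1},
  {"tx":0,"ty":0,"tz":-0.008,"rx":0,"ry":0,"rz":0,"fingers":1},
  {"tx":0,"ty":0,"tz":-0.008,"rx":0,"ry":0,"rz":0,"fingers":1},
  {"tx":0,"ty":0,"tz":-0.008,"rx":0,"ry":0,"rz":0,"fingers":1},
  {"tx":0,"ty":0,"tz":-0.008,"rx":0,"ry":0,"rz":0,"fingers":1},
  {"tx":0,"ty":0,"tz":-0.008,"rx":0,"ry":0,"rz":0,"fingers":1},
  {"tx":0,"ty":0,"tz":0,"rx":0,"ry":0,"rz":0,"fingers":1},
  {"tx":0.0108,"ty":-0.0038,"tz":0,"rx":0,"ry":0,"rz":0,"fingers":1},
  {"tx":0.0108,"ty":-0.0038,"tz":0,"rx":0,"ry":0,"rz":0,"fingers":1},
  {"tx":0.0108,"ty":-0.0038,"tz":0,"rx":0,"ry":0,"rz":0,"fingers":1},
  {"tx":0.0108,"ty":-0.0038,"tz":0,"rx":0,"ry":0,"rz":0,"fingers":1},
  {"tx":0.0108,"ty":-0.0038,"tz":0,"rx":0,"ry":0,"rz":0,"fingers":1},
  {"tx":0.0108,"ty":-0.0038,"tz":0,"rx":0,"ry":0,"rz":0,"fingers":1},
  {"tx":0.0108,"ty":-0.0038,"tz":0,"rx":0,"ry":0,"rz":0,"fingers":1},
  {"tx":0.0108,"ty":-0.0038,"tz":0,"rx":0,"ry":0,"rz":0,"fingers":1},
  {"tx":0.0083,"ty":-0.0055,"tz":0,"rx":0,"ry":0,"rz":0,"fingers":1},
  {"tx":0.0083,"ty":-0.0055,"tz":0,"rx":0,"ry":0,"rz":0,"fingers":1},
  {"tx":0.0083,"ty":-0.0055,"tz":0,"rx":0,"ry":0,"rz":0,"fingers":1},
])

```text
time_s: 25.7
eef_pos: [0.4774, 0.2469, 0.0607]
eef_rot: [-180.0, 0.0, 52.6]
wrist_force: [0.7, 0.5, -1.4]
width: 0.0072
gripper_force: 59.0
```

Call:
move_arm([
  {"tx":0.0092,"ty":-0.0089,"tz":0,"rx":0,"ry":0,"rz":0,"fingers":1},
  {"tx":0.0092,"ty":-0.0089,"tz":0,"rx":0,"ry":0,"rz":0,"fingers":1},
  {"tx":0.0092,"ty":-0.0089,"tz":0,"rx":0,"ry":0,"rz":0,"fingers":1},
  {"tx":0.0092,"ty":-0.0089,"tz":0,"rx":0,"ry":0,"rz":0,"fingers":1},
  {"tx":0.0092,"ty":-0.0089,"tz":0,"rx":0,"ry":0,"rz":0,"fingers":1},
  {"tx":0.0092,"ty":-0.0089,"tz":0,"rx":0,"ry":0,"rz":0,"fingers":1},
  {"tx":0.0092,"ty":-0.0089,"tz":0,"rx":0,"ry":0,"rz":0,"fingers":1},
  {"tx":0.0092,"ty":-0.0089,"tz":0,"rx":0,"ry":0,"rz":0,"fingers":1},
  {"tx":0.0092,"ty":-0.0089,"tz":0,"rx":0,"ry":0,"rz":0,"fingers":1},
  {"tx":0.0092,"ty":-0.0089,"tz":0,"rx":0,"ry":0,"rz":0,"fingers":1},
  {"tx":0,"ty":0,"tz":0,"rx":0,"ry":0,"rz":0,"fingers":1},
  {"tx":0,"ty":0,"tz":0,"rx":0,"ry":0,"rz":0,"fingers":1},
])

```text
time_s: 26.9
eef_pos: [0.4627, 0.3732, 0.0606]
eef_rot: [180.0, 0.0, 52.6]
wrist_force: [-0.6, -0.3, -0.1]
width: 0.0071
gripper_force: 59.0
```

Run:
```python
from h import *
o=observe();print(o['time_s'],o['eef_pos'],o['eef_rot'],o['width'],o['wrist_force'],o['moment'])
y=np.radians(o['eef_rot'][2]);d=np.array([.4628,.3737])-o['eef_pos'][:2]
print('tool',d[0]*np.cos(y)+d[1]*np.sin(y),d[0]*np.sin(y)-d[1]*np.cos(y))
# expected lid centre from the hand (measured on pad: TCP .4473,.1294 -> lid .4927,.0932)
t=calibration('top');T=capture('top');cv2.imwrite('pics/top9.png',T)
```

```text
26.9 [0.4626906  0.37318304 0.06057696] [1.79987226e+02 2.98670530e-02 5.25932094e+01] 0.007082672267659184 [-0.64426121 -0.33496094 -0.05354632] [ 0.01460479  0.02216635 -0.03474017]
tool 0.00047709686937338355 -0.0002271394082536503
```

Call:
move_arm([
  {"tx":0.0008,"ty":-0.0002,"tz":0.006,"rx":0,"ry":0,"rz":0,"fingers":1},
  {"tx":0,"ty":0,"tz":0.006,"rx":0,"ry":0,"rz":0,"fingers":1},
  {"tx":0,"ty":0,"tz":0.006,"rx":0,"ry":0,"rz":0,"fingers":1},
  {"tx":0,"ty":0,"tz":0.003,"rx":0,"ry":0,"rz":0,"fingers":1},
  {"tx":0,"ty":0,"tz":0,"rx":0,"ry":0,"rz":0,"fingers":1},
  {"tx":0,"ty":0,"tz":0,"rx":0,"ry":0,"rz":0,"fingers":1},
])

```text
time_s: 27.55
eef_pos: [0.4631, 0.374, 0.0397]
eef_rot: [180.0, 0.0, 52.6]
wrist_force: [0.0, -0.2, -1.1]
width: 0.0073
gripper_force: 59.0
```

Call:
move_arm([
  {"tx":0,"ty":0,"tz":0.0015,"rx":0,"ry":0,"rz":0,"fingers":1},
  {"tx":0,"ty":0,"tz":0.0015,"rx":0,"ry":0,"rz":0,"fingers":1},
  {"tx":0,"ty":0,"tz":0.001,"rx":0,"ry":0,"rz":0,"fingers":1},
  {"tx":0,"ty":0,"tz":0.001,"rx":0,"ry":0,"rz":0,"fingers":1},
  {"tx":0,"ty":0,"tz":0.0005,"rx":0,"ry":0,"rz":0,"fingers":1},
  {"tx":0,"ty":0,"tz":0,"rx":0,"ry":0,"rz":0,"fingers":1},
])

```text
time_s: 28.15
eef_pos: [0.463, 0.374, 0.0342]
eef_rot: [-180.0, 0.0, 52.6]
wrist_force: [1.1, 0.8, -1.0]
width: 0.0072
gripper_force: 59.0
```

Call:
move_arm([
  {"tx":0,"ty":0,"tz":0.001,"rx":0,"ry":0,"rz":0,"fingers":1},
  {"tx":0,"ty":0,"tz":0.001,"rx":0,"ry":0,"rz":0,"fingers":1},
  {"tx":0,"ty":0,"tz":0.0006,"rx":0,"ry":0,"rz":0,"fingers":1},
  {"tx":0,"ty":0,"tz":0,"rx":0,"ry":0,"rz":0,"fingers":1},
])

```text
time_s: 28.55
eef_pos: [0.463, 0.374, 0.0315]
eef_rot: [-180.0, 0.0, 52.6]
wrist_force: [-0.4, -0.4, -0.8]
width: 0.007
gripper_force: 59.0
```

No contact, so the hoop is already around the rim. I'll lower the last millimetre.

Call:
move_arm([
  {"tx":0,"ty":0,"tz":0.0006,"rx":0,"ry":0,"rz":0,"fingers":1},
  {"tx":0,"ty":0,"tz":0.0006,"rx":0,"ry":0,"rz":0,"fingers":1},
  {"tx":0,"ty":0,"tz":0,"rx":0,"ry":0,"rz":0,"fingers":1},
])

```text
time_s: 28.85
eef_pos: [0.4631, 0.374, 0.0304]
eef_rot: [180.0, -0.0, 52.6]
wrist_force: [0.8, 0.1, -1.1]
width: 0.0075
gripper_force: 59.0
```

Call:
move_arm([
  {"tx":0,"ty":0,"tz":0.0005,"rx":0,"ry":0,"rz":0,"fingers":1},
  {"tx":0,"ty":0,"tz":0.0003,"rx":0,"ry":0,"rz":0,"fingers":1},
  {"tx":0,"ty":0,"tz":0,"rx":0,"ry":0,"rz":0,"fingers":1},
])

```text
time_s: 29.15
eef_pos: [0.4631, 0.3741, 0.0303]
eef_rot: [-180.0, -0.0, 52.6]
wrist_force: [-2.9, -1.9, 6.2]
width: 0.0073
gripper_force: 60.0
```

Seated: contact is at TCP z 0.0303, the same as at pick-up. Releasing and rising.

Call:
move_arm([
  {"tx":0,"ty":0,"tz":0,"rx":0,"ry":0,"rz":0,"fingers":0.6},
  {"tx":0,"ty":0,"tz":0,"rx":0,"ry":0,"rz":0,"fingers":0.3},
  {"tx":0,"ty":0,"tz":0,"rx":0,"ry":0,"rz":0,"fingers":0},
  {"tx":0,"ty":0,"tz":-0.005,"rx":0,"ry":0,"rz":0,"fingers":0},
  {"tx":0,"ty":0,"tz":-0.02,"rx":0,"ry":0,"rz":0,"fingers":0},
  {"tx":0,"ty":0,"tz":-0.03,"rx":0,"ry":0,"rz":0,"fingers":0},
  {"tx":0,"ty":0,"tz":-0.04,"rx":0,"ry":0,"rz":0,"fingers":0},
  {"tx":0,"ty":0,"tz":-0.04,"rx":0,"ry":0,"rz":0,"fingers":0},
  {"tx":0,"ty":0,"tz":-0.03,"rx":0,"ry":0,"rz":0,"fingers":0},
  {"tx":0,"ty":0,"tz":0,"rx":0,"ry":0,"rz":0,"fingers":0},
  {"tx":0,"ty":0,"tz":0,"rx":0,"ry":0,"rz":0,"fingers":0},
])

```text
time_s: 30.25
eef_pos: [0.4633, 0.3742, 0.1954]
eef_rot: [180.0, -0.1, 52.6]
wrist_force: [-0.7, -0.2, 0.0]
width: 0.0427
gripper_force: 0.0
```

Run:
```python
from h import *
o=observe();print(o['time_s'],o['eef_pos'],o['eef_rot'])
c=calibration('wrist');im=capture('wrist');cv2.imwrite('pics/w10.png',im)
hsv=cv2.cvtColor(im,40);m=((hsv[...,1]<40)&(hsv[...,2]>170)).astype(np.uint8);m[:,:205]=0;m[250:]=0
n,l,st,ce=cv2.connectedComponentsWithStats(m);k=1+st[1:,4].argmax();print(st[k])
h=cv2.convexHull(max(cv2.findContours((l==k).astype(np.uint8),0,1)[0],key=len))[:,0]
print('lid',circ(c,h,.025))
g=cv2.cvtColor(im,6);
for n,q in(('recess/disc',[.4817,.3597,.012]),('old disc spot',[.512,.334,.011])):
    u,v=px(c,q).astype(int);print(n,g[v-3:v+4,u-3:u+4].mean())
a=cv2.imread('pics/top0.png').astype(int);b=capture('top').astype(int);d=np.abs(a-b).max(2)
for n,(u,v) in dict(sol=(232,263),bush=(235,210),bolt=(238,170),tin=(197,136),pin=(358,265)).items(): print(n,d[v-12:v+13,u-12:u+13].mean().round(1))
```

```text
30.25 [0.46329419 0.37421179 0.19538447] [ 1.79994538e+02 -8.62347616e-02  5.25694245e+01]
[  236    92   159   154 18782]
lid (array([0.50847048, 0.33783688, 0.07497506]), np.float64(0.00012300876234541726))
recess/disc 224.6122448979592
old disc spot 241.30612244897958
sol 7.2
bush 7.6
bolt 7.3
tin 5.8
pin 5.3
```

```bash
python3 -c "
from plant import *
print(finish_job())"
```

```text
the job is handed in; nothing more can be done
None
```

The job is handed in at about 30 s of the 67 s: the disc is in its recess, the lid is back on fully down and centred to within about 1 mm by the wrist camera, and none of the standing things have moved.

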